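# Take up the chisel that suits the notch

## Robot

A 6-joint arm with a two-finger parallel gripper is mounted at the origin on the work surface. World frame = base frame: x ahead of the robot, y to its left, z up, the work surface at z = 0. Lengths are in mm, angles in rad, forces in N, time in s.
With the tool pointing down it reaches from about 275 to 725 mm from the base axis. Payload 15.9 kg.
Tool frame: the origin (TCP) lies midway between the tips of the shut fingers; the grasp point (between the pads) lies 19 mm behind it; z points along the fingers, y is the line along which they close (so a half turn about z gives the same grasp; the last joint's range is limited). The gripper opens to 85 mm and grips with 20 to 120 N. Pads are 22 mm wide; open, the fingers measure 114 mm over their backs; the gripper's body (76 mm by 85 mm) begins 54 mm behind the grasp point. The pads swing forward as they close: fully open they stand 13 mm farther back than shut.
Start: joints at [-1.202, 0.213, -0.034, 1.323, 0, 1.571], TCP at [180.241, -466.367, 231.306] pointing down, gripper open.
Joint ranges: [-2.98, 2.98], [-0.74, 1.72], [-1.14, 1.35], [-2.1, 2.04], [-1.57, 1.44], [-3.14, 3.14]. Speed limits (rad/s): [1.89, 1.89, 2.39, 2.57, 3.14, 3.14].

## Interface

Orientations are given as a unit quaternion [x, y, z, w].
In Python, from workcell import arm gives the robot as it stands. The module is installed in compiled form; this text tells all that it offers.
- The arm moves only by the shell command python3 -m creep 'ROWS'. ROWS is a JSON object of lists of equal length, an entry for each row: "turn": the turn, a rotation vector about the tool's x, y, z in units of 6 degrees (1.0 is 6 degrees), a list of three; "offset": the shift along the tool's x, y, z in units of 30 mm (1.0 is 30 mm), a list of three; "hand": the finger opening in mm, from 0 to 85.4. In form: {"turn": [[ax, ay, az], ...], "offset": [[tx, ty, tz], ...], "hand": [hand, ...]}. A call has exactly 8 rows; each row shifts and turns the commanded pose from where the row before left it, along the tool's axes as they then stand; what a row does not reach is not made up. A row lasts 1/12 s, in which the tool goes at most 41.7 mm and 7.16 degrees, less where a joint would pass 70% of its speed; a pose out of reach is approached as far as the arm can. A call is refused whole if a number of a shift passes 1 or a number of a turn 1, either way. A call with a gripper value outside its range is refused whole. The fingers move at their own pace and stop on an object; the grip force is fixed at half the most. Time passes only in rows, so rows that do not move let the fingers close, or fill a call up. It gives the time, the measured TCP pose, the force, the opening and the grip force at its end, in the units of the state.
- arm.get_state(): the state, without advancing time (a new reading comes with each control period).
- arm.snapshot(name): name is "side" or "top" or "wrist"; returns the picture (420x560x3 uint8, red, green, blue); there is no depth.
- arm.camera_model(name): a dict with "fx", "fy", "cx", "cy" (pixels), "k1" (the pictures are not rectified: a ray, as slopes to the right and down, at radius r is drawn at 1 + k1 r^2 times it, then the intrinsics apply), "camera_from_world" (4x4, takes a point from world to camera coordinates); the wrist camera has in their place "mount" (4x4, takes a point from camera to tool coordinates, whose origin is the TCP and whose axes are the flange's). Camera axes: x right, y down, z forward; pixel columns grow to the right and rows downward; lengths in mm; the calibration is good to about 2 mm. A picture is of the moment at which its call begins: read the wrist's pose just before it. camera_model takes no time and is no camera call.
- arm.job_done(): hands the job in; it is judged then, once.
The state is a dict: "time_s": time; "qpos": joint angles; "qd": joint speeds; "tau": joint torques, N m; "ee_pos": TCP position; "tcp_rot": TCP orientation; "ft_force": force on the tool from outside, world axes, zero at the start; "torque": the same for the moment, N m; "finger_gap": finger opening in mm; "grip_force": force on a finger pad.
Only numpy, scipy, OpenCV 4.12 (cv2) and the standard library are available. Lean on these libraries where they do the work, as an engineer would, in place of code of your own. Each camera call takes 0.05 s, during which the arm holds its last target. There are 200 camera calls.

## Task

One of the three notched dividers is clamped in the bench vice: draw the chisel whose blade just fits its notch up out of the rack and turn it level, bevel up and flat back down, ready to pare the notch from the robot's side. Hold it pointing squarely at the notch and in line with it, so that a straight push would carry it in between the notch's sides and above its floor, with the edge about 2 cm short of the wood. Don't knock it against the divider or the vice, leave the other chisels in the rack and the other tools where they lie, and finish still holding it there so that I can check the line before the cut.

Things in the scene. Friction and masses are not known exactly. Their poses are not given: they have to be found in the camera images.
- rack: Fixed wooden chisel rack, 280 mm long (y), 110 deep (x), top at z = 112 mm. The top is two battens with a 7.5 mm slit between them; in it three places 46 mm long at y = -72, 0, +72 mm, x = 0, one chisel in each. Open in front and behind, so the blades can be seen. Origin: centre of its underside; +x points away from the robot, turned by up to about 0.5 rad.
- vice: Fixed dark wooden twin-screw bench vice, 280 mm wide (y), jaws 130 mm high, one divider clamped upright between them. Origin: on the bench, below the middle of the clamped divider; +x is normal to the jaws, away from the robot. Two iron handwheels, 66 mm across, stand out to x = -73 mm on the robot's side at y = +-105, z = 65 mm.
- stand: Fixed wooden stand, 127 x 128 mm, 70 mm high, to the right of the vice; the two dividers that wait stand upright in its two slots. Origin: centre of its underside.
- chisel_narrow: Butt chisel, 12 mm blade (4 mm thick, 90 long), round dark handle 118 mm long, 29 mm thick and straight from z = 32 to 92 mm. Stands handle up in the rack, shoulder on its top, blade hanging through the slit. Origin: on the axis at the shoulder, about its balance point; +z to the handle's end, y across the blade, bevel faces -x (in the rack: the robot's side). 0.07 to 0.25 kg.
- chisel_narrow_edge (a point): Middle of the cutting edge of the 12 mm chisel, on its flat back: at (2, 0, -90) mm in the chisel's frame, same axes as the chisel.
- board_narrow: Fixed upright pale plywood drawer divider, 20 mm thick (x), 100 wide (y), 215 high. One square notch in the middle of its top end, 14 mm wide, 35 mm deep, open at the top and right through from face to face. Clamped in the vice or waiting in the stand. Origin: centre of its underside; axes like the vice's, +x away from the robot.
- board_narrow_notch (a point): Middle of the floor of the 14 mm notch, at the face towards the robot: at (-10, 0, 180) mm in that divider's frame, same axes.
- chisel_medium: Butt chisel, 25 mm blade (4 mm thick, 90 long), round dark handle 118 mm long, 29 mm thick and straight from z = 32 to 92 mm. Stands handle up in the rack, shoulder on its top, blade hanging through the slit. Origin: on the axis at the shoulder, about its balance point; +z to the handle's end, y across the blade, bevel faces -x (in the rack: the robot's side). 0.07 to 0.25 kg.
- chisel_medium_edge (a point): Middle of the cutting edge of the 25 mm chisel, on its flat back: at (2, 0, -90) mm in the chisel's frame, same axes as the chisel.
- board_medium: Fixed upright pale plywood drawer divider, 20 mm thick (x), 100 wide (y), 215 high. One square notch in the middle of its top end, 27 mm wide, 35 mm deep, open at the top and right through from face to face. Clamped in the vice or waiting in the stand. Origin: centre of its underside; axes like the vice's, +x away from the robot.
- board_medium_notch (a point): Middle of the floor of the 27 mm notch, at the face towards the robot: at (-10, 0, 180) mm in that divider's frame, same axes.
- chisel_wide: Butt chisel, 38 mm blade (4 mm thick, 90 long), round dark handle 118 mm long, 29 mm thick and straight from z = 32 to 92 mm. Stands handle up in the rack, shoulder on its top, blade hanging through the slit. Origin: on the axis at the shoulder, about its balance point; +z to the handle's end, y across the blade, bevel faces -x (in the rack: the robot's side). 0.07 to 0.25 kg.
- chisel_wide_edge (a point): Middle of the cutting edge of the 38 mm chisel, on its flat back: at (2, 0, -90) mm in the chisel's frame, same axes as the chisel.
- board_wide: Fixed upright pale plywood drawer divider, 20 mm thick (x), 100 wide (y), 215 high. One square notch in the middle of its top end, 40 mm wide, 35 mm deep, open at the top and right through from face to face. Clamped in the vice or waiting in the stand. Origin: centre of its underside; axes like the vice's, +x away from the robot.
- board_wide_notch (a point): Middle of the floor of the 40 mm notch, at the face towards the robot: at (-10, 0, 180) mm in that divider's frame, same axes.
- mallet: Joiner's mallet lying on the bench beyond the rack, head 65 x 130 x 75 mm, handle 26 x 34 mm, 300 mm long in all. Not needed. Origin: on the bench, under the handle.
- gauge: Wooden marking gauge lying between the robot and the work, beam 210 mm, stock 62 x 56 mm, 72 mm high with its screw. Not needed. Origin: under the beam's middle.
- try_square: Try square lying flat on the bench, wooden stock 115 x 30 x 17 mm, steel blade 165 mm. Not needed. Origin: under the stock's middle.
Not all that is in view belongs to the job. What is shaped like the chisel_narrow but green is not meant.

How it is judged:
By the outcome, as a careful person would: the job done as asked, in the order asked, and still so for the second after the job is handed in, while the arm keeps its last pose, push and grip.
It also fails if it takes over 51 s, if anything falls off the work surface, if the arm or the gripper's body presses on something with over 40 N, if the wrist force passes 120 N, or if a joint passes its speed limit or range.

## Working session

There is one attempt and no reset: what is moved stays moved. The work goes in short steps, Python scripts to look and compute and a shell command to move; the robot and the scene stay as the last step left them, time stands still between calls to the robot, and variables do not carry over. Pictures are saved under pics/ and viewed, at most 10 in all, crops included, and the job is handed in when it is done.

```bash
mkdir -p pics; cat > h.py <<'E'
import numpy as np,cv2
from workcell import arm
from scipy.spatial.transform import Rotation as R
def shot(n):
    s=arm.get_state(); im=arm.snapshot(n); return s,im
def save(n,im): cv2.imwrite('pics/'+n+'.png',im[:,:,::-1])
def T(s):
    M=np.eye(4); M[:3,:3]=R.from_quat(s['tcp_rot']).as_matrix(); M[:3,3]=s['ee_pos']; return M
def ray(n,px,s=None):
    c=arm.camera_model(n)
    M=np.linalg.inv(c['camera_from_world']) if n!='wrist' else T(s)@np.array(c['mount'])
    K=np.array([[c['fx'],0,c['cx']],[0,c['fy'],c['cy']],[0,0,1.]])
    p=cv2.undistortPoints(np.array(px,float).reshape(-1,1,2),K,np.array([c['k1'],0,0,0.])).reshape(-1,2)
    d=np.c_[p,np.ones(len(p))]@M[:3,:3].T
    return M[:3,3],d/np.linalg.norm(d,axis=1)[:,None]
def onz(n,px,z,s=None):
    o,d=ray(n,px,s); return o+d*((z-o[2])/d[:,2])[:,None]
def tri(a,b):
    (o1,d1),(o2,d2)=a,b; out=[]
    for u,v in zip(d1,d2):
        A=np.c_[u,-v]; t=np.linalg.lstsq(A,o2-o1,rcond=None)[0]
        p,q=o1+t[0]*u,o2+t[1]*v; out.append(np.r_[(p+q)/2,np.linalg.norm(p-q)])
    return np.array(out)
def proj(n,P,s=None):
    c=arm.camera_model(n)
    W=np.array(c['camera_from_world']) if n!='wrist' else np.linalg.inv(T(s)@np.array(c['mount']))
    q=np.c_[P,np.ones(len(P))]@W.T; r=q[:,:2]/q[:,2:3]; r=r*(1+c['k1']*(r**2).sum(1))[:,None]
    return r*[c['fx'],c['fy']]+[c['cx'],c['cy']]
E
python3 - <<'E'
from h import *
for n in ('top','side'):
    s,im=shot(n); save(n+'0',im); c=arm.camera_model(n); M=np.linalg.inv(c['camera_from_world'])
    print(n,c['fx'],c['k1'],M.round(2).tolist())
print(np.array(arm.camera_model('wrist')['mount']).round(3).tolist(), arm.get_state())
E
```

```text
top 423.97907156295173 0.040595224651650025 [[-0.02, -1.0, 0.09, 383.99], [-1.0, 0.01, -0.02, 78.38], [0.02, -0.09, -1.0, 1549.14], [0.0, 0.0, 0.0, 1.0]]
side 502.4985485663309 0.05231388484728583 [[-0.81, -0.45, 0.38, -135.3], [-0.59, 0.62, -0.52, 915.29], [-0.0, -0.65, -0.76, 1376.37], [0.0, 0.0, 0.0, 1.0]]
[[0.0, -0.957, -0.29, 73.672], [1.0, 0.0, 0.0, -1.091], [-0.0, -0.29, 0.957, -142.043], [0.0, 0.0, 0.0, 1.0]] {'time_s': 0.1, 'qpos': array([-1.20198324e+00,  2.13305701e-01, -3.49923997e-02,  1.32351179e+00,
       -1.36145076e-06,  1.57079122e+00]), 'qd': array([ 0.00115727, -0.00068656,  0.00031728, -0.00105443,  0.00155072,
        0.00155075]), 'tau': array([ 5.72758363e-04, -6.87241530e+01,  4.87810206e+01,  1.20377078e-02,
        1.10062874e-04, -1.26617965e-05]), 'ee_pos': array([ 180.14078644, -466.08546479,  230.86784442]), 'tcp_rot': array([ 9.83044647e-01,  1.83365658e-01, -9.35931108e-05, -4.98065299e-04]), 'ft_force': array([ 0.0368746 ,  0.03435902, -0.41528046]), 'torque': array([-0.00883365, -0.04471368, -0.01167331]), 'grip_force': 0.0, 'finger_gap': 85.06040910422008}
```

View pics/top0.png

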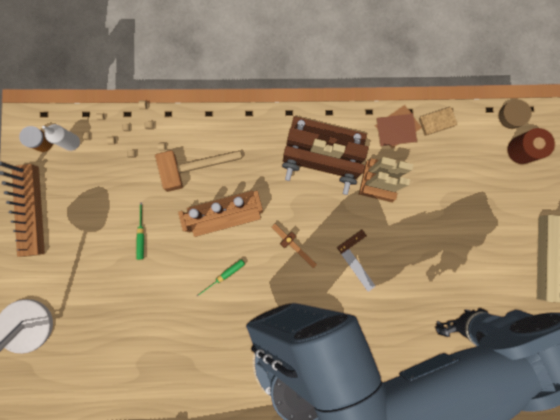

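View pics/side0.png

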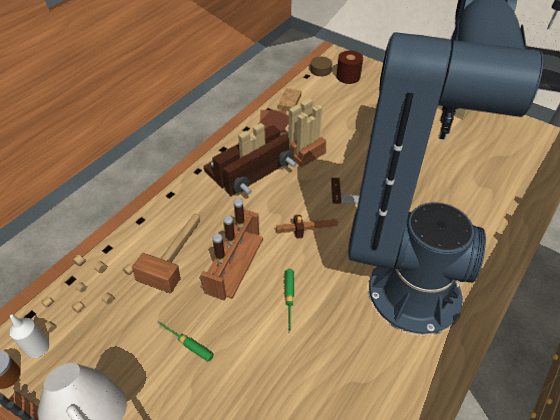

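The top view shows the vice at about (326,147), the rack at (221,213) with handle ends at (194,213), (216,208) and (239,201), and the stand at (388,178). The side view shows the same three handles near (219,243), (229,225) and (239,207). I'll enlarge these.

```bash
python3 - <<'E'
from h import *
t=cv2.imread('pics/top0.png');s=cv2.imread('pics/side0.png')
def c(im,x,y,w=100,h=75): return cv2.resize(im[y:y+h,x:x+w],(400,300),interpolation=cv2.INTER_CUBIC)
cv2.imwrite('pics/crop1.png',np.vstack([np.hstack([c(t,172,175),c(t,276,107)]),np.hstack([c(s,195,190,133,100),c(s,200,90,133,100)])]))
E
```

```text
(no output)
```

View pics/crop1.png

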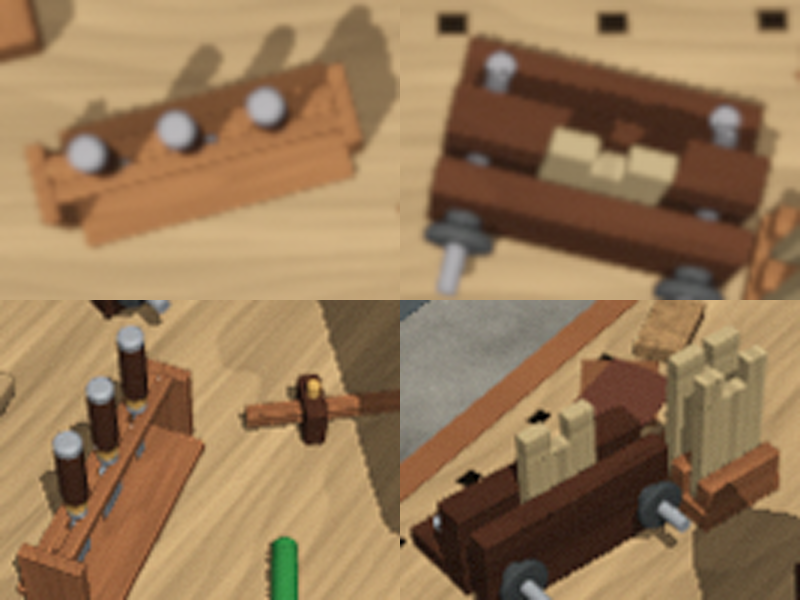

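```bash
python3 - <<'E'
from h import *
print(tri(ray('top',[(194,213.7),(216.2,207.5),(238.5,201.7),(319.75,142.5),(338.5,146.5)]),ray('side',[(217.3,237.3),(228.3,219.3),(238.3,201.7),(244.3,135.7),(259.3,126)])).round(1))
E
```

```text
[[ 507.6  315.1  225.9    2.7]
 [ 525.3  245.7  225.2    0.9]
 [ 542.8  176.   227.3    1.8]
 [ 732.7  -88.1  203.     3.5]
 [ 714.  -147.4  215.2    7.2]]
```

```bash
cat >> h.py <<'E'
def Rt(az,tilt,flip=0):  # tool z at azimuth az, tilt below horizontal; tool x up (flip: down)
    z=np.array([np.cos(az)*np.cos(tilt),np.sin(az)*np.cos(tilt),-np.sin(tilt)])
    x=np.array([np.cos(az)*np.sin(tilt),np.sin(az)*np.sin(tilt),np.cos(tilt)])
    if flip: x=-x
    return np.c_[x,np.cross(z,x),z]
def plan(p,Rm,s=None):
    s=s or arm.get_state(); R0=R.from_quat(s['tcp_rot']).as_matrix()
    rv=R.from_matrix(R0.T@Rm).as_rotvec(); d=np.array(p)-s['ee_pos']
    print('t',round(s['time_s'],2),'p',s['ee_pos'].round(1),'q',s['qpos'].round(3),'gap',round(s['finger_gap'],1),'F',s['ft_force'].round(1))
    print(' turn total',(np.degrees(rv)/6).round(3),' offset now-axes',(R0.T@d/30).round(3),' offset target-axes',(Rm.T@d/30).round(3))
E
python3 - <<'E'
from h import *
plan([540,-80,380],Rt(-.28,np.pi/4))
plan([540,-80,380],Rt(-.28,np.pi/4,1))
E
```

```text
t 0.1 p [ 180.1 -466.1  230.9] q [-1.202  0.213 -0.035  1.324 -0.     1.571] gap 85.1 F [ 0.   0.  -0.4]
 turn total [-2.44   7.233  5.866]  offset now-axes [15.828 -7.685 -4.963]  offset target-axes [  9.152 -15.683   2.122]
t 0.1 p [ 180.1 -466.1  230.9] q [-1.202  0.213 -0.035  1.324 -0.     1.571] gap 85.1 F [ 0.   0.  -0.4]
 turn total [ -9.224  -3.112 -22.259]  offset now-axes [15.828 -7.685 -4.963]  offset target-axes [-9.152 15.683  2.122]
```

```bash

python3 -m creep '{"turn":[[0,0,0],[0,0,0],[0,0,0],[0,0,0],[0,0,0],[0,0,0],[0,0,0],[0,0,0]],"offset":[[0.7,-0.3,-1],[1,-0.4,-1],[1,-0.4,-1],[1,-0.5,-1],[1,-0.5,-0.5],[1,-0.5,-0.4],[1,-0.5,0],[1,-0.5,0]],"hand":[45,45,45,45,45,45,45,45]}'
python3 -m creep '{"turn":[[0,0,0],[0,0,0],[0,0,0],[0,0,0],[0,0,0],[0,0,0],[0,0,0],[0,0,0]],"offset":[[1,-0.5,0],[1,-0.5,0],[1,-0.5,0],[1,-0.5,0],[1,-0.5,0],[1,-0.6,0],[1,-0.6,0],[1,-0.6,0]],"hand":[45,45,45,45,45,45,45,45]}'
python3 -m creep '{"turn":[[-0.24,0.72,0.59],[-0.24,0.72,0.59],[-0.24,0.72,0.59],[-0.24,0.72,0.59],[-0.24,0.72,0.59],[-0.24,0.72,0.59],[-0.24,0.72,0.59],[-0.24,0.72,0.59]],"offset":[[0,0,0],[0,0,0],[0,0,0],[0,0,0],[0,0,0],[0,0,0],[0,0,0],[0,0,0]],"hand":[45,45,45,45,45,45,45,45]}'
python3 - <<'E'
from h import *
plan([540,-80,380],Rt(-.28,np.pi/4))
s,im=shot('wrist');save('w1',im);print(arm.camera_model('wrist')['fx'])
E
```

```text
time_s: 0.77
ee_pos: [353.5, -285.4, 373.4]
tcp_rot: [0.983, 0.183, 0.0, 0.0]
ft_force: [-0.8, -0.6, -1.6]
finger_gap: 45.0
grip_force: 0.0
time_s: 1.43
ee_pos: [530.6, -78.1, 372.5]
tcp_rot: [0.983, 0.183, -0.0, -0.0]
ft_force: [1.0, -0.5, -0.0]
finger_gap: 45.0
grip_force: 0.0
time_s: 2.1
ee_pos: [529.3, -81.8, 373.0]
tcp_rot: [0.948, -0.067, 0.308, 0.042]
ft_force: [0.4, -0.4, -0.2]
finger_gap: 45.4
grip_force: 0.0
t 2.1 p [529.3 -81.8 373. ] q [-0.125 -0.273 -0.368  0.844 -0.048  3.142] gap 45.4 F [ 0.4 -0.4 -0.2]
 turn total [-0.505  1.437  1.158]  offset now-axes [ 0.419 -0.104  0.011]  offset target-axes [ 0.397 -0.156  0.065]
318.16798232812516
```

View picture.

View pics/w1.png

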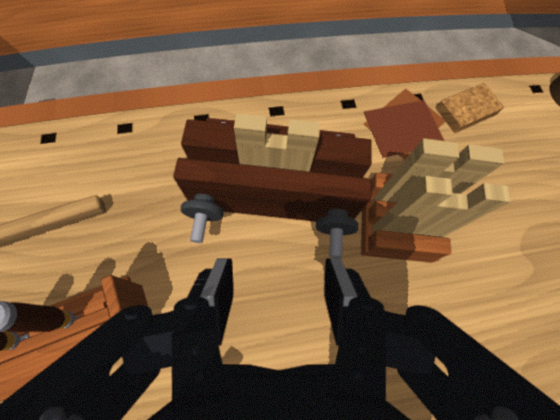

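The notched board appears in the wrist view at about (236–321, 114–170). Its notch is roughly 25 of 85 px, which suggests the 27 mm one. I'll take a second wrist view from another place and enlarge both.

```bash

python3 -m creep '{"turn":[[0,0,0],[0,0,0],[0,0,0],[0,0,0],[0,0,0],[0,0,0],[0,0,0],[0,0,0]],"offset":[[0.5,-0.3,0],[0.5,-0.6,0],[0.5,-0.6,0],[0.5,-0.6,0],[0.5,-0.6,0],[0.3,-0.3,0],[0,0,0],[0,0,0]],"hand":[45,45,45,45,45,45,45,45]}'
python3 - <<'E'
from h import *
import pickle
s1={'ee_pos':np.array([529.3,-81.8,373.0])}
s,im=shot('wrist');save('w2',im);pickle.dump(s,open('s2.pkl','wb')); plan([540,-80,380],Rt(-.28,np.pi/4))
a=cv2.imread('pics/w1.png');b=im[:,:,::-1]
# pale board mask in a box; print location in b
c=proj('wrist',np.array([[715.,-115,200]]),s)[0]; print(c)
x,y=int(c[0])-60,int(c[1])-45
x=max(x,0);y=max(y,0);print(x,y)
A=cv2.resize(a[95:185,215:335],(800,600),interpolation=cv2.INTER_CUBIC);B=cv2.resize(b[y:y+90,x:x+120],(800,600),interpolation=cv2.INTER_CUBIC)
cv2.imwrite('pics/crop2.png',cv2.resize(np.hstack([A,B]),(800,300),interpolation=cv2.INTER_AREA))
cv2.imwrite('pics/crop2.png',np.vstack([cv2.resize(A[75:525],(800,300)),cv2.resize(B[75:525],(800,300))]) if 0 else cv2.resize(np.hstack([A,B]),(800,300),interpolation=cv2.INTER_AREA))
E
```

```text
time_s: 2.82
ee_pos: [604.7, -45.2, 417.9]
tcp_rot: [0.951, -0.03, 0.307, 0.033]
ft_force: [0.3, 0.0, -0.4]
finger_gap: 44.6
grip_force: 0.0
t 2.87 p [604.3 -45.4 417.7] q [-0.047 -0.113 -0.129  0.929 -0.055  3.141] gap 45.1 F [ 0.   0.2 -0.3]
 turn total [-0.929  1.468  1.746]  offset now-axes [-2.429  1.257 -0.134]  offset target-axes [-2.12   1.699 -0.341]
[319.37525265 207.2044323 ]
259 162
```

View pics/crop2.png

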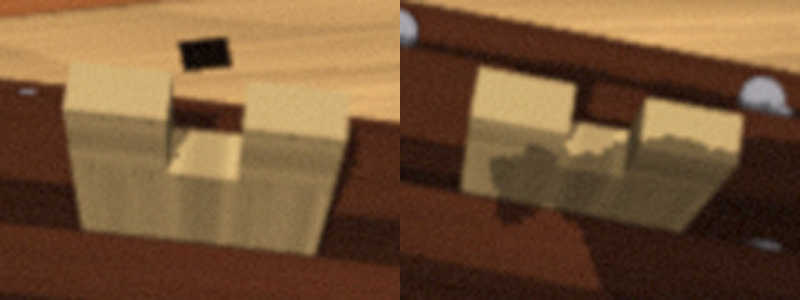

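```bash
cat > m.py <<'E'
from h import *
import pickle
q=np.array([.948,-.067,.308,.042]);s1={'ee_pos':np.array([529.3,-81.8,373.0]),'tcp_rot':q/np.linalg.norm(q)}
s2=pickle.load(open('s2.pkl','rb'))
A=np.array([(64,110),(168,122),(243,133),(347,143),(70,64),(173,72),(247,83),(350,90)])*.3+[215-.35,95-.35]
B=np.array([(70,117),(169,131),(235,146),(338,163),(80,67),(175,85),(245,98),(342,115)])*.3+[259-.35,162-.35]
P=tri(ray('wrist',A,s1),ray('wrist',B,s2))
if __name__=='__main__':
    print(P.round(1))
    for X in (onz('wrist',A,215,s1),onz('wrist',B,215,s2)):
        print(X[:,:2].round(1).tolist())
        v=X[0]-X[3];w=X[4]-X[7]; print('yaw',np.arctan2(-v[0],v[1]),np.arctan2(-w[0],w[1]),np.linalg.norm(v),np.linalg.norm(w),'notch w',np.linalg.norm(X[1]-X[2]),'centres',(X[1]+X[2])[:2]/2,(X[0]+X[3])[:2]/2,(X[4]+X[7])[:2]/2)
E
python3 m.py
```

```text
[[ 7.272e+02 -6.480e+01  2.127e+02  3.000e-01]
 [ 7.212e+02 -1.014e+02  2.075e+02  8.000e-01]
 [ 7.154e+02 -1.272e+02  2.037e+02  6.000e-01]
 [ 7.047e+02 -1.638e+02  2.072e+02  1.100e+00]
 [ 7.473e+02 -6.960e+01  2.119e+02  1.100e+00]
 [ 7.372e+02 -1.050e+02  2.141e+02  2.000e-01]
 [ 7.317e+02 -1.314e+02  2.108e+02  4.000e-01]
 [ 7.211e+02 -1.663e+02  2.151e+02  2.000e-01]]
[[725.7, -65.0], [716.0, -100.3], [708.2, -125.6], [699.7, -161.0], [744.6, -69.1], [736.5, -105.0], [728.6, -130.4], [721.2, -166.4]]
yaw -0.2644649177867091 -0.23661174500978066 99.45857466549242 100.13264201620373 notch w 26.438697958434034 centres [ 712.14388543 -112.9372035 ] [ 712.66395809 -112.98883816] [ 732.90895871 -117.76300813]
[[726.2, -64.5], [718.5, -100.4], [711.2, -124.2], [702.3, -161.6], [746.1, -69.8], [736.7, -104.7], [730.0, -130.4], [721.1, -166.2]]
yaw -0.2417428918359139 -0.25393710974146644 100.0058987282616 99.60655587267863 notch w 24.830762310038377 centres [ 714.86160525 -112.29598508] [ 714.23397827 -113.0369621 ] [ 733.58181905 -118.02082776]
```

```bash

for i in 1 2 3; do python3 -m creep '{"turn":[[0,0,-1],[0,0,-1],[0,0,-1],[0,0,-1],[0,0,-1],[0,0,-1],[0,0,-1],[0,0,-1]],"offset":[[0,0,-0.2],[0,0,-0.2],[0,0,-0.2],[0,0,-0.2],[0,0,0],[0,0,0],[0,0,0],[0,0,0]],"hand":[45,45,45,45,45,45,45,45]}'; done >/dev/null
python3 - <<'E'
from h import *
plan([418,219,300],Rt(.248,np.pi/4,1))
E
```

```text
t 4.87 p [561.8 -39.8 476.3] q [-0.037 -0.172 -0.027  1.089 -0.061  0.631] gap 45.1 F [ 0.  -1.   0.8]
 turn total [-2.791 -0.79  -8.004]  offset now-axes [11.157  2.424  1.251]  offset target-axes [5.943 9.54  2.367]
```

```bash

python3 -m creep '{"turn":[[-0.35,-0.1,-1],[-0.35,-0.1,-1],[-0.35,-0.1,-1],[-0.35,-0.1,-1],[-0.35,-0.1,-1],[-0.35,-0.1,-1],[-0.35,-0.1,-1],[-0.35,-0.1,-1]],"offset":[[0,0,0],[0,0,0],[0,0,0],[0,0,0],[0,0,0],[0,0,0],[0,0,0],[0,0,0]],"hand":[45,45,45,45,45,45,45,45]}'
python3 -m creep '{"turn":[[0,0,0],[0,0,0],[0,0,0],[0,0,0],[0,0,0],[0,0,0],[0,0,0],[0,0,0]],"offset":[[0.4,0.6,0.1],[0.5,0.8,0.2],[0.5,0.8,0.2],[0.5,0.8,0.2],[0.5,0.8,0.2],[0.5,0.8,0.2],[0.5,0.8,0.2],[0.5,0.8,0.2]],"hand":[45,45,45,45,45,45,45,45]}'
python3 -m creep '{"turn":[[0,0,0],[0,0,0],[0,0,0],[0,0,0],[0,0,0],[0,0,0],[0,0,0],[0,0,0]],"offset":[[0.5,0.8,0.2],[0.5,0.8,0.2],[0.5,0.8,0.2],[0.5,0.8,0.2],[0.1,0.2,0],[0,0,0],[0,0,0],[0,0,0]],"hand":[45,45,45,45,45,45,45,45]}'
python3 - <<'E'
from h import *
import pickle
plan([418,219,190],Rt(.248,np.pi/4,1))
s,im=shot('wrist');save('w3',im[::-1,::-1]);pickle.dump(s,open('s3.pkl','wb'))
E
```

```text
time_s: 5.53
ee_pos: [561.6, -39.6, 476.4]
tcp_rot: [-0.114, 0.916, 0.048, 0.382]
ft_force: [0.2, -0.3, 0.4]
finger_gap: 45.1
grip_force: 0.0
time_s: 6.2
ee_pos: [467.1, 129.2, 361.4]
tcp_rot: [-0.111, 0.916, 0.048, 0.381]
ft_force: [0.8, -0.7, -0.8]
finger_gap: 45.2
grip_force: 0.0
time_s: 6.87
ee_pos: [417.7, 220.8, 302.0]
tcp_rot: [-0.111, 0.916, 0.048, 0.381]
ft_force: [-0.9, -0.3, -0.3]
finger_gap: 45.2
grip_force: 0.0
t 6.87 p [417.7 220.8 302. ] q [ 0.692 -0.493 -0.771  0.555 -0.311  0.329] gap 45.2 F [-0.9 -0.3 -0.3]
 turn total [-0.008  0.038 -0.052]  offset now-axes [ 2.652 -0.074  2.626]  offset target-axes [ 2.642 -0.062  2.636]
```

View pics/w3.png

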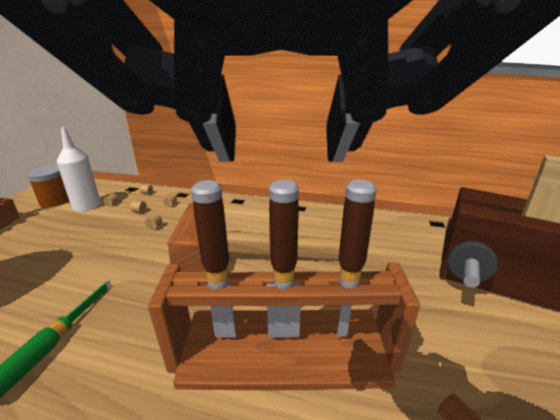

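The picture (rotated 180°) shows blades at (223,320), (285,320) and (344,320), about 22, 32 and 12 px wide. At 60 px per 72 mm that is 26, 38 and 14 mm, so the medium chisel is the left one (largest y), with its cap at (207,190). I'll go in front of it and look again.

```bash
python3 - <<'E'
from h import *
plan([400,288,185],Rt(.248,np.pi/4,1))
E
```

```text
t 6.92 p [417.8 220.7 302. ] q [ 0.692 -0.493 -0.771  0.555 -0.311  0.329] gap 45.0 F [-0.   0.  -0.6]
 turn total [-0.012  0.04  -0.057]  offset now-axes [2.8   2.308 2.727]  offset target-axes [2.775 2.322 2.741]
```

```bash

python3 -m creep '{"turn":[[0,0,0],[0,0.04,-0.06],[0,0,0],[0,0,0],[0,0,0],[0,0,0],[0,0,0],[0,0,0]],"offset":[[0.4,0.3,0.4],[0.5,0.4,0.5],[0.5,0.4,0.5],[0.5,0.4,0.5],[0.5,0.4,0.5],[0.4,0.4,0.3],[0,0,0],[0,0,0]],"hand":[45,45,45,45,45,45,45,45]}'
python3 - <<'E'
from h import *
import pickle
plan([400,288,185],Rt(.248,np.pi/4,1))
s,im=shot('wrist');save('w4',im[::-1,::-1]);pickle.dump(s,open('s4.pkl','wb'))
s3=pickle.load(open('s3.pkl','rb'))
e=arm.camera_model('wrist')
# predicted positions of handle points (flipped coords)
P=np.array([[507.6,315.1,z] for z in (230,175,112)])
for t in (s3,s): print([559,419]-proj('wrist',P,t))
E
```

```text
time_s: 7.58
ee_pos: [398.5, 287.4, 184.3]
tcp_rot: [-0.115, 0.917, 0.046, 0.379]
ft_force: [-0.3, 0.2, -0.2]
finger_gap: 44.9
grip_force: 0.0
t 7.58 p [398.5 287.4 184.3] q [ 0.907 -0.292 -0.96   0.237 -0.448  0.5  ] gap 44.9 F [-0.3  0.2 -0.2]
 turn total [-0.012 -0.021  0.021]  offset now-axes [-0.056  0.007  0.02 ]  offset target-axes [-0.056  0.007  0.02 ]
[[205.49857601 185.89602785]
 [211.78900993 236.45320789]
 [218.02212212 284.87626716]]
[[282.23879102  41.10638281]
 [281.91712509 114.36972354]
 [281.6067322  183.8712713 ]]
```

View pics/w4.png

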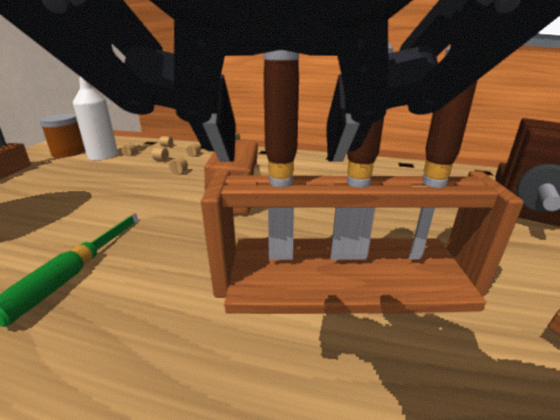

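```bash
python3 - <<'E'
from h import *
import pickle
s3,s4=[pickle.load(open(f's{i}.pkl','rb')) for i in (3,4)]
def blob(n,x0,x1,y0,y1):
    im=cv2.imread(f'pics/{n}.png');h=cv2.cvtColor(im,cv2.COLOR_BGR2HSV)
    m=cv2.inRange(h,(15,130,110),(35,255,255));k=np.zeros_like(m);k[y0:y1,x0:x1]=m[y0:y1,x0:x1]
    n_,l,st,c=cv2.connectedComponentsWithStats(k);i=1+np.argmax(st[1:,4]);print(st[i],c[i]);return c[i]
def cap(n,x0,x1,y0,y1): return blob(n,x0,x1,y0,y1)
L3=[blob('w3',x-14,x+14,255,300) for x in (217,285,350)];L4=[blob('w4',x-16,x+16,145,195) for x in (281,360,438)]
f=lambda L:np.array([559,419])-np.array(L)
P=tri(ray('wrist',f(L3),s3),ray('wrist',f(L4),s4));print(P.round(1))
v=P[0]-P[2];print('rack yaw',np.arctan2(-v[0],v[1]),np.linalg.norm(v[:2]))
# horizontal cross-check on ferrule height mean
E
```

```text
[206 271  20  12 174] [215.56896552 276.6954023 ]
[271 265  22  18 194] [281.65463918 275.84020619]
[336 261  25  21 224] [347.27678571 273.98214286]
[265 153  32  26 459] [280.52941176 168.85620915]
[344 155  32  24 466] [358.82832618 169.3304721 ]
[422 160  32  20 445] [437.24719101 170.11910112]
[[502.2 314.3 128.6   1.2]
 [521.3 247.5 127.6   1. ]
 [539.1 179.5 128.    1.4]]
rack yaw 0.26746454359871175 139.751886095831
```

```bash
python3 - <<'E'
from h import *
R1=Rt(.255,np.pi/4,1)
plan([410,290,164],R1); plan([518,318,164],R1)
E
```

```text
t 7.63 p [398.9 287.5 185.2] q [ 0.906 -0.294 -0.959  0.237 -0.448  0.5  ] gap 45.1 F [-0.4  0.4  0.5]
 turn total [-0.056 -0.008 -0.036]  offset now-axes [ 0.232 -0.009  0.769]  offset target-axes [ 0.232 -0.013  0.769]
t 7.63 p [398.9 287.5 185.2] q [ 0.906 -0.294 -0.959  0.237 -0.448  0.5  ] gap 45.1 F [-0.4  0.4  0.5]
 turn total [-0.056 -0.008 -0.036]  offset now-axes [-2.4    0.011  3.397]  offset target-axes [-2.397 -0.018  3.399]
```

```bash

python3 -m creep '{"turn":[[-0.06,0,-0.04],[0,0,0],[0,0,0],[0,0,0],[0,0,0],[0,0,0],[0,0,0],[0,0,0]],"offset":[[0.23,0,0.77],[-0.4,0,0.4],[-0.4,0,0.4],[-0.4,0,0.4],[-0.4,0,0.4],[-0.4,0,0.4],[-0.3,0,0.3],[-0.23,0,0.23]],"hand":[45,45,45,45,45,45,45,45]}'
python3 - <<'E'
from h import *
plan([518,318,164],Rt(.255,np.pi/4,1))
s,im=shot('wrist');a=im[::-1,::-1]
s,b=shot('side');save('g1',np.hstack([a[:300,120:520],cv2.resize(b[170:280,170:317],(400,300),interpolation=cv2.INTER_CUBIC)]))
E
```

```text
time_s: 8.3
ee_pos: [515.1, 317.6, 164.7]
tcp_rot: [-0.117, 0.916, 0.049, 0.38]
ft_force: [-0.1, 0.3, -0.4]
finger_gap: 45.1
grip_force: 0.0
t 8.3 p [515.1 317.6 164.7] q [ 0.718 -0.034 -0.839  0.034 -0.321  0.34 ] gap 45.1 F [-0.1  0.3 -0.4]
 turn total [ 0.004  0.008 -0.006]  offset now-axes [-0.051 -0.012  0.084]  offset target-axes [-0.051 -0.012  0.084]
```

View pics/g1.png

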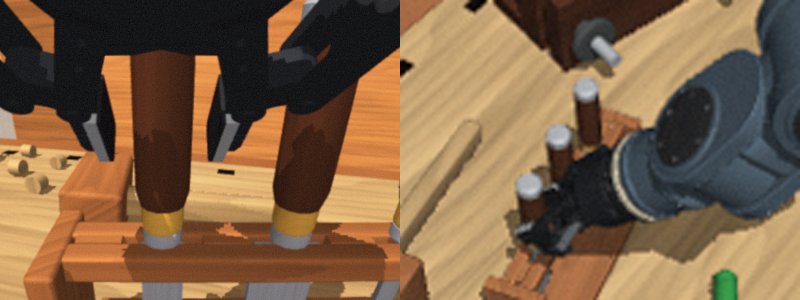

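The handle stands midway between the fingers, with the left and right pads at (105,130) and (220,130) and the handle at 163. I'll close and lift.

```bash

python3 -m creep '{"turn":[[0,0,0],[0,0,0],[0,0,0],[0,0,0],[0,0,0],[0,0,0],[0,0,0],[0,0,0]],"offset":[[0,0,0],[0,0,0],[0,0,0],[0,0,0],[0,0,0],[0,0,0],[0,0,0],[0,0,0]],"hand":[20,20,20,20,20,20,20,20]}'
python3 -m creep '{"turn":[[0,0,0],[0,0,0],[0,0,0],[0,0,0],[0,0,0],[0,0,0],[0,0,0],[0,0,0]],"offset":[[-0.1,0,-0.1],[-0.3,0,-0.3],[-0.4,0,-0.4],[-0.4,0,-0.4],[-0.4,0,-0.4],[-0.4,0,-0.4],[-0.4,0,-0.4],[-0.4,0,-0.4]],"hand":[20,20,20,20,20,20,20,20]}'
python3 -m creep '{"turn":[[0,0,0],[0,0,0],[0,0,0],[0,0,0],[0,0,0],[0,0,0],[0,0,0],[0,0,0]],"offset":[[-0.5,0,-0.5],[-0.7,0,-0.7],[-0.7,0,-0.7],[-0.7,0,-0.7],[-0.7,0,-0.7],[-0.7,0,-0.7],[-0.5,0,-0.5],[-0.3,0,-0.3]],"hand":[20,20,20,20,20,20,20,20]}'
python3 - <<'E'
from h import *
plan([470,130,420],Rt(.255,np.pi/4,1))
plan([470,130,420],Rt(-.248,np.pi/4,0))
E
```

```text
time_s: 9.07
ee_pos: [513.1, 318.1, 163.4]
tcp_rot: [-0.118, 0.916, 0.049, 0.379]
ft_force: [-1.9, -2.8, 5.1]
finger_gap: 26.2
grip_force: 59.3
time_s: 9.73
ee_pos: [512.6, 318.0, 282.3]
tcp_rot: [-0.119, 0.917, 0.049, 0.378]
ft_force: [0.3, 0.4, -2.2]
finger_gap: 26.4
grip_force: 59.2
time_s: 10.4
ee_pos: [513.2, 318.3, 488.6]
tcp_rot: [-0.118, 0.916, 0.05, 0.38]
ft_force: [0.3, 0.1, -1.4]
finger_gap: 26.1
grip_force: 59.3
t 10.4 p [513.2 318.3 488.6] q [ 0.721 -0.176 -0.106  0.91  -0.321  0.341] gap 26.1 F [ 0.3  0.1 -1.4]
 turn total [0.024 0.007 0.004]  offset now-axes [ 3.723 -5.708 -0.506]  offset target-axes [ 3.721 -5.71  -0.489]
t 10.4 p [513.2 318.3 488.6] q [ 0.721 -0.176 -0.106  0.91  -0.321  0.341] gap 26.1 F [ 0.3  0.1 -1.4]
 turn total [-5.0000e-03  4.7930e+00 -2.6184e+01]  offset now-axes [ 3.723 -5.708 -0.506]  offset target-axes [-1.514  6.438  1.718]
```

```bash

python3 -m creep '{"turn":[[0,0,0],[0,0,0],[0,0,0],[0,0,0],[0,0,0],[0,0,0],[0,0,0],[0,0,0]],"offset":[[0.2,-0.5,0],[0.3,-0.9,0],[0.3,-1,0],[0.3,-1,0],[0.3,-1,0],[0.3,-1,0],[0.3,-1,0],[0.2,-0.6,0]],"hand":[20,20,20,20,20,20,20,20]}'
for i in 1 2 3; do python3 -m creep '{"turn":[[0,0,-0.8],[0,0,-1],[0,0,-1],[0,0,-1],[0,0,-1],[0,0,-1],[0,0,-1],[0,0,-0.9]],"offset":[[0,0,0],[0,0,0],[0,0,0],[0,0,0],[0,0,0],[0,0,0],[0,0,0],[0,0,0]],"hand":[20,20,20,20,20,20,20,20]}'; done >/dev/null
python3 - <<'E'
from h import *
plan([470,0,400],Rt(-.248,np.pi/4,0))
E
```

```text
time_s: 11.07
ee_pos: [520.7, 101.0, 438.1]
tcp_rot: [-0.118, 0.917, 0.049, 0.379]
ft_force: [0.9, 0.5, -0.8]
finger_gap: 26.4
grip_force: 59.4
t 13.07 p [521.  103.3 438.4] q [ 0.151 -0.384 -0.381  0.793  0.075 -2.499] gap 26.8 F [ 0.4 -0.9 -0.6]
 turn total [-3.185  1.219 -3.366]  offset now-axes [-0.119  3.951 -0.871]  offset target-axes [-1.472  3.755  0.338]
```

```bash

python3 -m creep '{"turn":[[-0.4,0.15,-0.42],[-0.4,0.15,-0.42],[-0.4,0.15,-0.42],[-0.4,0.15,-0.42],[-0.4,0.15,-0.42],[-0.4,0.15,-0.42],[-0.4,0.15,-0.42],[-0.4,0.15,-0.42]],"offset":[[0,0,0],[0,0,0],[0,0,0],[0,0,0],[0,0,0],[0,0,0],[0,0,0],[0,0,0]],"hand":[20,20,20,20,20,20,20,20]}'
python3 - <<'E'
from h import *
plan([479.3,-53.7,200],Rt(-.248,np.pi/4,0))
E
```

```text
time_s: 13.73
ee_pos: [521.1, 103.4, 438.8]
tcp_rot: [0.917, -0.116, 0.378, 0.048]
ft_force: [-0.6, 0.5, -2.6]
finger_gap: 26.5
grip_force: 59.6
t 13.73 p [521.1 103.4 438.8] q [ 0.48  -0.275 -0.282  0.927 -0.491 -2.574] gap 26.5 F [-0.6  0.5 -2.6]
 turn total [ 0.032  0.026 -0.027]  offset now-axes [-5.643  5.415  5.617]  offset target-axes [-5.674  5.417  5.583]
```

```bash

python3 -m creep '{"turn":[[0,0,0],[0,0,0],[0,0,0],[0,0,0],[0,0,0],[0,0,0],[0,0,0],[0,0,0]],"offset":[[-0.3,0.3,0.3],[-0.5,0.5,0.5],[-0.6,0.6,0.6],[-0.6,0.6,0.6],[-0.6,0.6,0.6],[-0.6,0.6,0.6],[-0.6,0.6,0.6],[-0.6,0.6,0.6]],"hand":[20,20,20,20,20,20,20,20]}'
python3 -m creep '{"turn":[[0,0,0],[0,0,0],[0,0,0],[0,0,0],[0,0,0],[0,0,0],[0,0,0],[0,0,0]],"offset":[[-0.5,0.5,0.5],[-0.5,0.3,0.5],[-0.3,0.2,0.3],[0,0,0],[0,0,0],[0,0,0],[0,0,0],[0,0,0]],"hand":[20,20,20,20,20,20,20,20]}'
python3 - <<'E'
from h import *
import pickle
plan([479.3,-53.7,200],Rt(-.248,np.pi/4,0))
s,im=shot('wrist');save('w5',im);pickle.dump(s,open('s5.pkl','wb'))
s,b=shot('side');save('side5',b);s,t=shot('top');save('top5',t)
c=lambda i,x,y:cv2.resize(i[y:y+75,x:x+100],(400,300),interpolation=cv2.INTER_CUBIC)
P=np.array([[650.,-98,195]])
o=[]
for n,i in (('top',t),('side',b)):
    p=proj(n,P)[0]; x,y=int(p[0])-50,int(p[1])-37; print(n,x,y); o.append(c(i,x,y))
p=proj('wrist',P,s)[0];print(p)
save('v5',np.hstack([np.vstack(o),cv2.resize(im[:, :],(400,300)).repeat(1,0).copy() if 0 else cv2.resize(im[0:420,140:420],(400,600),interpolation=cv2.INTER_CUBIC)]))
E
```

```text
time_s: 14.4
ee_pos: [487.1, -24.5, 250.5]
tcp_rot: [0.917, -0.117, 0.378, 0.047]
ft_force: [1.8, 1.3, -1.5]
finger_gap: 26.5
grip_force: 59.7
time_s: 15.07
ee_pos: [481.1, -52.4, 197.9]
tcp_rot: [0.917, -0.117, 0.379, 0.047]
ft_force: [-0.5, -0.1, -1.2]
finger_gap: 26.4
grip_force: 59.7
t 15.07 p [481.1 -52.4 197.9] q [ 0.01  -0.41  -1.01   0.203 -0.182 -2.952] gap 26.4 F [-0.5 -0.1 -1.2]
 turn total [ 0.008  0.012 -0.051]  offset now-axes [ 0.016  0.057 -0.082]  offset target-axes [ 0.016  0.057 -0.082]
top 273 131
side 214 108
[281.64721948  52.36932279]
```

View pics/v5.png

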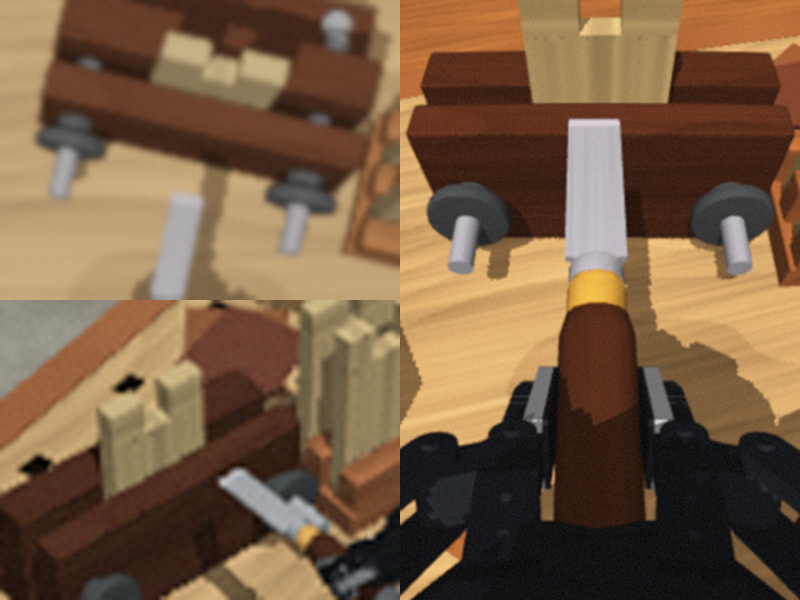

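The last picture shows the chisel held level with its bevel up and about 10 cm short. In the wrist crop its edge lies at (567–619,121), the shoulder at (566–627,258) and the notch floor's near edge at (581–622,35). In the top crop the edge is at about (188,197), in the side crop about (231,473). Next I'll measure its pose.

```bash
python3 - <<'E'
from h import *
import pickle
s=pickle.load(open('s5.pkl','rb'));im=cv2.imread('pics/w5.png');hsv=cv2.cvtColor(im,cv2.COLOR_BGR2HSV)
m=cv2.inRange(hsv,(0,0,110),(180,60,255))
rows=[]
for y in range(80,186,3):
    xs=np.where(m[y,235:325]>0)[0]+235
    if len(xs)>8: rows.append((y,xs.min(),xs.max()+1))
rows=np.array(rows,float);print(rows[::3].tolist())
e=[(275.1,84.7)];W=ray('wrist',e,s);Tt=ray('top',[(319.6,179.9)]);S=ray('side',[(271.4,150.9)])
for a,b in ((W,Tt),(W,S),(Tt,S)): print('edge',tri(a,b).round(1))
Ti=np.linalg.inv(T(s))
for y,a,b in rows[::5]:
    X=onz('wrist',[(a-.5,y),(b-.5,y)],210,s); print(y,X.mean(0).round(1),np.linalg.norm(X[1]-X[0]).round(1))
print('notch floor near',onz('wrist',[(266.7,24.5),(295.4,24.5)],180,s).round(1).tolist(),'nominal edge',(T(s)@np.r_[0,0,-19,1])[:3]+155*np.array([.969,-.2455,0]))
E
```

```text
[[83.0, 259.0, 293.0], [92.0, 258.0, 294.0], [101.0, 257.0, 295.0], [110.0, 257.0, 296.0], [119.0, 257.0, 296.0], [128.0, 257.0, 297.0], [137.0, 256.0, 297.0], [146.0, 256.0, 298.0], [155.0, 256.0, 298.0], [164.0, 256.0, 299.0], [173.0, 256.0, 299.0], [182.0, 256.0, 299.0]]
edge [[612.7 -83.7 198.    1.1]]
edge [[609.6 -82.7 201.6   1.6]]
edge [[611.7 -84.3 200.3   1.3]]
83.0 [600.1 -80.4 210. ] 22.1
98.0 [586.6 -77.  210. ] 23.9
113.0 [573.9 -74.1 210. ] 23.7
128.0 [562.  -71.4 210. ] 23.5
143.0 [551.  -68.3 210. ] 23.4
158.0 [540.5 -65.6 210. ] 23.8
173.0 [530.6 -63.7 210. ] 23.2
notch floor near [[715.8, -101.0, 180.0], [709.0, -126.5, 180.0]] nominal edge [618.27355471 -87.121014   211.36164642]
```

```bash
cat > ch.py <<'E'
from h import *
import sys,pickle
def chisel(s,im,r0,r1,plot=False):
    sat=cv2.cvtColor(np.ascontiguousarray(im[:,:,::-1]),cv2.COLOR_BGR2HSV)[:,:,1].astype(float)
    C=[]; 
    for y in range(r0,r1):
        v=sat[y]; mid=277
        def edge(d):
            seg=v[mid:mid+d*45:d]; lo=np.median(v[mid-8:mid+8]); hi=np.median(seg[28:40]); th=(lo+hi)/2
            k=np.argmax(seg>th); return mid+d*(k-1+(th-seg[k-1])/(seg[k]-seg[k-1]))
        L,Rr=edge(-1),edge(1); C.append((y,L,Rr))
    C=np.array(C)
    c=arm.camera_model('wrist');K=np.array([[c['fx'],0,c['cx']],[0,c['fy'],c['cy']],[0,0,1.]])
    un=lambda x:cv2.undistortPoints(np.c_[x,C[:,0]].reshape(-1,1,2),K,np.array([c['k1'],0,0,0.])).reshape(-1,2)
    l,r=un(C[:,1]),un(C[:,2]); w=r[:,0]-l[:,0]; m=(l+r)/2
    u,q=m[:,1],1/w  # 3D: depth=25/w ; a straight line in 3D -> robust fit of w against row
    for _ in range(3):
        f=np.polyfit(u,w,1); res=w-np.polyval(f,u); k=abs(res)<2.5*res.std(); u,w,m=u[k],w[k],m[k]
    g=np.polyfit(u,m[:,0],1); D=25/np.polyval(f,u); X=np.c_[np.polyval(g,u)*D,u*D,D]
    M=T(s)@np.array(c['mount']); W=X@M[:3,:3].T+M[:3,3]
    return C,W,res.std()*c['fx']
if __name__=='__main__':
    s=pickle.load(open('s5.pkl','rb')); im=cv2.imread('pics/w5.png')[:,:,::-1]
    C,W,e=chisel(s,im,98,176); print(C[::15].round(2).tolist(),e); d=W[0]-W[-1]
    print(W[0].round(1),W[-1].round(1),'len',np.linalg.norm(d),'az',np.arctan2(d[1],d[0]),'pitch deg up',np.degrees(np.arcsin(d[2]/np.linalg.norm(d))))
    def yel(im,x0,x1,y0,y1):
        h=cv2.cvtColor(im,cv2.COLOR_BGR2HSV);m=cv2.inRange(h,(18,130,90),(32,255,255))[y0:y1,x0:x1];p=np.argwhere(m);return (p.mean(0)+[y0,x0])[::-1],len(p)
    a=yel(cv2.imread('pics/w5.png'),256,300,188,216);b=yel(cv2.imread('pics/side5.png'),284,297,161,173);print(a,b,tri(ray('wrist',a[0],s),ray('side',b[0])))
E
python3 ch.py
```

```text
[[98.0, 256.55, 295.04], [113.0, 255.85, 295.99], [128.0, 255.53, 296.54], [143.0, 255.11, 297.68], [158.0, 254.53, 298.47], [173.0, 255.13, 298.82]] 0.45242390260596477
[590.2 -78.  206.7] [533.3 -64.2 204.2] len 58.58379850713216 az -0.23755513584418983 pitch deg up 2.3903045000659606
(array([276.69565217, 201.80676329]), 828) (array([289.72222222, 166.88888889]), 18) [[519.224094   -60.65817835 198.00111856   1.42138178]]
```

```bash
python3 - <<'E'
from ch import *
s=pickle.load(open('s5.pkl','rb')); im=cv2.imread('pics/w5.png')[:,:,::-1]
C,W,e=chisel(s,im,98,176); mid=W[len(W)//2]; print('mid',mid)
# bottom row of blade & top row of edge at column 277
g=cv2.cvtColor(im,cv2.COLOR_RGB2HSV); print([ (y,g[y,277].tolist()) for y in list(range(80,90))+list(range(174,198,1))])
xv=np.array([np.cos(.245),-np.sin(.245),0])
o,d=ray('wrist',[(275.1,84.2),(276.7,180.6)],s)
for p in (-4,-2,0,2,4):
    a=np.radians(p); n=np.array([-np.sin(a)*xv[0],-np.sin(a)*xv[1],np.cos(a)])
    h=lambda i,off:o+d[i]*(((mid+off*n-o)@n)/(d[i]@n))
    E_,S_=h(0,-4),h(1,0); print(p,'edge',E_.round(1),'sh',S_.round(1),'len',np.linalg.norm(E_-S_-(-4*n)).round(1))
E
```

```text
mid [559.30063897 -70.53995289 205.34868715]
[(80, [7, 172, 104]), (81, [10, 185, 106]), (82, [7, 124, 113]), (83, [176, 38, 167]), (84, [160, 15, 208]), (85, [158, 9, 215]), (86, [155, 13, 217]), (87, [155, 7, 211]), (88, [150, 9, 198]), (89, [150, 7, 190]), (174, [144, 7, 196]), (175, [150, 1, 187]), (176, [140, 8, 185]), (177, [135, 8, 190]), (178, [132, 7, 191]), (179, [143, 5, 192]), (180, [120, 3, 192]), (181, [150, 4, 191]), (182, [138, 7, 192]), (183, [144, 7, 196]), (184, [150, 6, 197]), (185, [150, 6, 198]), (186, [135, 8, 200]), (187, [9, 24, 199]), (188, [17, 112, 216]), (189, [19, 166, 232]), (190, [20, 183, 234]), (191, [21, 179, 239]), (192, [21, 179, 239]), (193, [21, 177, 241]), (194, [21, 176, 239]), (195, [21, 174, 239]), (196, [20, 176, 238]), (197, [21, 174, 239])]
-4 edge [613.9 -83.5 197.4] sh [527.4 -62.7 207.6] len 89.4
-2 edge [611.5 -82.9 199.5] sh [528.2 -62.9 206.5] len 85.8
0 edge [609.2 -82.4 201.3] sh [528.9 -63.  205.3] len 82.6
2 edge [607.2 -81.9 203.1] sh [529.6 -63.2 204.3] len 79.7
4 edge [605.4 -81.4 204.6] sh [530.3 -63.4 203.3] len 77.1
```

```bash
python3 - <<'E'
from h import *
s=arm.get_state(); plan(s['ee_pos']+[63,-21,-7],R.from_rotvec([0,0,-.008]).as_matrix()@R.from_quat(s['tcp_rot']).as_matrix())
E
```

```text
t 15.22 p [480.7 -52.6 197.3] q [ 0.009 -0.41  -1.011  0.203 -0.182 -2.952] gap 26.5 F [ 0.4  0.8 -2.1]
 turn total [-0.054  0.     0.054]  offset now-axes [1.4   0.153 1.723]  offset target-axes [1.401 0.136 1.724]
```

```bash

python3 -m creep '{"turn":[[-0.05,0,0.05],[0,0,0],[0,0,0],[0,0,0],[0,0,0],[0,0,0],[0,0,0],[0,0,0]],"offset":[[0.1,0.03,0.2],[0.3,0.03,0.3],[0.3,0.03,0.4],[0.3,0.03,0.4],[0.3,0.03,0.3],[0.1,0,0.12],[0,0,0],[0,0,0]],"hand":[20,20,20,20,20,20,20,20]}'
cat > fin.py <<'E'
from ch import *
n=sys.argv[1]
s,im=shot('wrist');save('w'+n,im);pickle.dump(s,open(f's{n}.pkl','wb'));
_,sd=shot('side');save('side'+n,sd);_,tp=shot('top');save('top'+n,tp)
plan(s['ee_pos'],R.from_quat(s['tcp_rot']).as_matrix(),s)
C,W,e=chisel(s,im,98,176); d=W[0]-W[-1]
print('edges',C[::15].round(1).tolist(),W[0].round(1),W[-1].round(1),'az',np.arctan2(d[1],d[0]),'pitch',np.degrees(np.arcsin(d[2]/np.linalg.norm(d))))
big=cv2.resize(im[20:110,217:337],(800,600),interpolation=cv2.INTER_CUBIC)
P=np.array([[690.,-108,195]]);o=[]
for k,i in (('top',tp),('side',sd)):
    p=proj(k,P)[0]; x,y=int(p[0])-30,int(p[1])-30; print(k,x,y); o.append(cv2.resize(i[y:y+60,x:x+60],(300,300),interpolation=cv2.INTER_CUBIC))
save('v'+n,np.hstack([cv2.resize(im[0:144,220:340],(500,600),interpolation=cv2.INTER_CUBIC),np.vstack(o)]))
print(proj('wrist',np.array([[713.4,-113,180.],[713.4,-113,215],[726,-64.5,215],[701,-161.5,215]]),s).round(1).tolist())
E
python3 fin.py 6
```

```text
time_s: 15.88
ee_pos: [542.8, -74.3, 189.2]
tcp_rot: [0.917, -0.121, 0.378, 0.048]
ft_force: [-0.4, -0.1, -1.0]
finger_gap: 26.6
grip_force: 59.7
t 15.88 p [542.8 -74.3 189.2] q [-0.053 -0.233 -0.934  0.098 -0.144 -2.991] gap 26.6 F [-0.4 -0.1 -1. ]
 turn total [0. 0. 0.]  offset now-axes [0. 0. 0.]  offset target-axes [0. 0. 0.]
edges [[98.0, 257.0, 294.5], [113.0, 256.1, 296.0], [128.0, 255.7, 296.8], [143.0, 255.1, 297.8], [158.0, 254.6, 298.5], [173.0, 254.1, 299.5]] [ 656.3 -102.1  193.4] [592.7 -86.  198.6] az -0.2474727603754605 pitch -4.55699379543484
top 296 126
side 227 109
[[271.0, 60.0], [269.9, 16.3], [198.5, 17.5], [341.3, 16.2]]
```

View pics/v6.png

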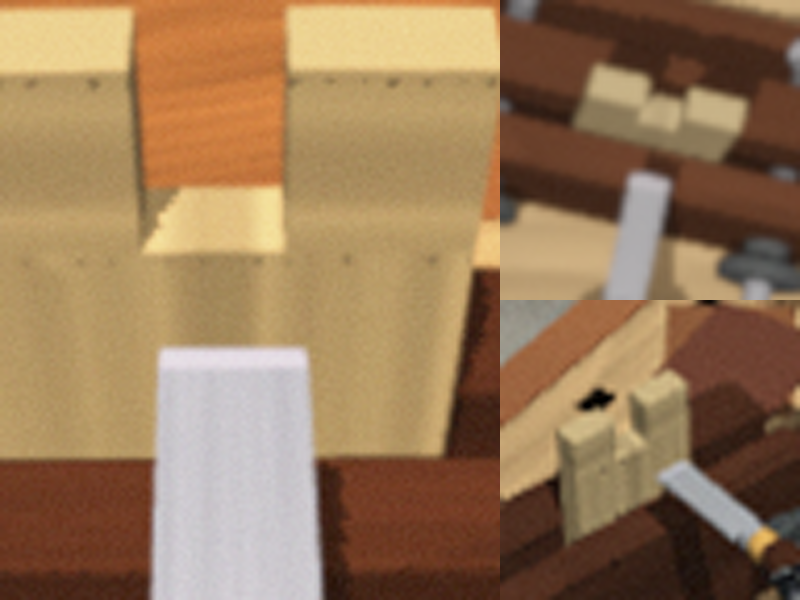

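The edge is at (160–308,349) in the wrist crop, just right of the notch floor edge (142–285,251). The notch lies within a pixel of where my measured position predicts it. In the top crop the edge is at about (651,177), in the side crop about (675,470) with the collar at (752,531).

```bash
python3 - <<'E'
from h import *
import pickle
s=pickle.load(open('s6.pkl','rb'))
W=ray('wrist',[(275.8,83.2)],s);Tp=ray('top',[(325.8,161.0)]);S=ray('side',[(261.6,142.6)])
for a,b in ((W,Tp),(W,S),(Tp,S)): print('edge',tri(a,b).round(1))
print('top notch',onz('top',[(327.2,151.4)],180))
print('side notch near floor mid',onz('side',[((628-500)/5+226.6,(448-300)/5+108.6)],180))
yv=np.array([np.sin(.248),np.cos(.248),0]);xv=np.array([np.cos(.248),-np.sin(.248),0]);N=np.array([713.4,-113,180])
for z in (184,187,190,193):
    e=onz('wrist',[(275.8,83.2)],z,s)[0]; print(z,'lateral',(e-N)@yv,'short',(N-e)@xv)
# pitch: side ray of collar intersect vertical plane of chisel through edge
for z in (187,191):
  e=onz('wrist',[(275.8,83.2)],z,s)[0]
  o,d=ray('side',[(252/5+226.6,231/5+108.6)]); t=((e-o)@yv)/(d[0]@yv);c=o+t*d[0]; v=e-c; print(z,'collar',c.round(1),'pitch',np.degrees(np.arctan2(v[2],v@xv)),'len',v@xv)
E
```

```text
edge [[ 676.3 -107.3  188.3    0. ]]
edge [[ 668.3 -104.9  193.9    2.1]]
edge [[ 674.4 -108.8  186.7    5.1]]
top notch [[ 710.06578659 -113.82081138  180.        ]]
side notch near floor mid [[ 717.28534604 -114.53615515  180.        ]]
184 lateral -3.553938179412649 short 32.13111922671335
187 lateral -3.550094021980195 short 35.76925109565668
190 lateral -3.5462498645477414 short 39.4073829646
193 lateral -3.5424057071153143 short 43.04551483354343
187 collar [587.9 -84.9 194.9] pitch -4.87907197346791 len 92.81617436979121
191 collar [587.9 -84.9 194.9] pitch -2.5583281482963494 len 87.97145728463775
```

```bash
python3 - <<'E'
from h import *
import pickle
s=pickle.load(open('s6.pkl','rb'))
f=lambda L:np.array(L)/4.1667+[219.6,-.4]
X=onz('wrist',f([(132,72),(288,72),(497,73)]),215,s);Y=onz('wrist',f([(142,251),(285,252)]),180,s)
print(X.round(1).tolist(),Y.round(1).tolist())
v=X[0]-X[2];print('yaw',np.arctan2(-v[0],v[1]),np.linalg.norm(X[0]-X[1]),np.linalg.norm(X[1]-X[2]),'mid',(X[0]+X[1])/2,(Y[0]+Y[1])/2)
s=arm.get_state();R0=R.from_quat(s['tcp_rot']).as_matrix();print('tool az',np.arctan2(R0[1,2],R0[0,2]),'y horiz',R0[2,1])
R1=R0@R.from_euler('y',3,degrees=True).as_matrix()
yv=np.array([np.sin(.248),np.cos(.248),0]);xv=np.array([np.cos(.248),-np.sin(.248),0])
e=np.array([674.9,-106.9,188.5]); rel=R0.T@(e-s['ee_pos']); e2=s['ee_pos']+R1@rel; print('edge after pitch',e2)
goal=np.array([713.4,-113,192])-22*xv; plan(s['ee_pos']+goal-e2,R1); print(goal,goal-e2)
E
```

```text
[[716.2, -100.3, 215.0], [709.3, -125.5, 215.0], [700.3, -159.4, 215.0]] [[717.3, -99.8, 180.0], [709.8, -125.9, 180.0]]
yaw -0.2629710839086087 26.12940624871096 35.06478380733581 mid [ 712.75532715 -112.90132502  215.        ] [ 713.53044289 -112.89577739  180.        ]
tool az -0.2578171245524944 y horiz -0.0027237754549435805
edge after pitch [ 674.77811748 -106.88759306  195.62641917]
t 16.03 p [542.8 -74.1 189.7] q [-0.053 -0.234 -0.935  0.098 -0.144 -2.991] gap 26.7 F [ 0.4  0.1 -1.7]
 turn total [ 0.   0.5 -0. ]  offset now-axes [ 0.314 -0.125  0.483]  offset target-axes [ 0.288 -0.125  0.499]
[ 692.07308359 -107.5997559   192.        ] [17.29496611 -0.71216284 -3.62641917]
```

```bash

python3 -m creep '{"turn":[[0,0.25,0],[0,0.25,0],[0,0,0],[0,0,0],[0,0,0],[0,0,0],[0,0,0],[0,0,0]],"offset":[[0,0,0],[0,-0.125,0],[0.1,0,0.17],[0.1,0,0.17],[0.09,0,0.16],[0,0,0],[0,0,0],[0,0,0]],"hand":[20,20,20,20,20,20,20,20]}'
python3 fin.py 7
python3 - <<'E'
from h import *
im=cv2.imread('pics/w7.png');h=cv2.cvtColor(im,cv2.COLOR_BGR2HSV)
print('edge col 277 S rows',[(y,int(h[y,277,1]),int(h[y,277,2])) for y in range(60,92,1)])
for y in (84,87,90): print(y,h[y,250:302,1].tolist())
for y in (56,58,60,62,64,66,68): print(y,h[y,245:300,2].tolist())
E
```

```text
time_s: 16.7
ee_pos: [560.6, -75.2, 186.0]
tcp_rot: [0.906, -0.119, 0.402, 0.052]
ft_force: [0.2, 0.5, -2.2]
finger_gap: 26.3
grip_force: 59.7
t 16.7 p [560.6 -75.2 186. ] q [-0.046 -0.197 -0.971 -0.026 -0.157 -2.994] gap 26.3 F [ 0.2  0.5 -2.2]
 turn total [0. 0. 0.]  offset now-axes [0. 0. 0.]  offset target-axes [0. 0. 0.]
edges [[98.0, 257.0, 294.4], [113.0, 256.5, 295.6], [128.0, 256.1, 296.4], [143.0, 255.4, 297.4], [158.0, 254.6, 298.5], [173.0, 254.3, 299.5]] [ 675.5 -103.4  194.9] [611.  -87.1 197.6] az -0.2473665403918562 pitch -2.3272506935169
top 296 126
side 227 109
[[275.6, 80.5], [275.1, 36.9], [202.3, 37.9], [347.9, 36.8]]
edge col 277 S rows [(60, 176, 203), (61, 177, 197), (62, 178, 195), (63, 177, 193), (64, 167, 199), (65, 136, 216), (66, 117, 221), (67, 110, 225), (68, 109, 225), (69, 108, 225), (70, 107, 227), (71, 111, 223), (72, 106, 226), (73, 105, 225), (74, 108, 227), (75, 104, 227), (76, 104, 227), (77, 109, 225), (78, 106, 226), (79, 107, 226), (80, 113, 212), (81, 112, 184), (82, 96, 170), (83, 40, 198), (84, 10, 228), (85, 8, 231), (86, 7, 231), (87, 8,
[... 1927 characters left out ...]
9, 196, 201, 196, 200, 198, 199, 198, 200, 199, 199, 200, 202, 199, 196, 201, 202, 205, 208, 204, 190, 163, 146, 161, 173, 174, 174, 170, 167]
66 [176, 179, 170, 176, 177, 173, 176, 175, 178, 178, 179, 168, 138, 117, 143, 162, 158, 164, 158, 154, 153, 162, 182, 217, 229, 226, 221, 225, 221, 222, 222, 222, 221, 222, 222, 221, 224, 225, 227, 228, 234, 235, 239, 241, 241, 243, 235, 200, 158, 164, 172, 173, 171, 173, 177]
68 [179, 177, 180, 183, 179, 180, 180, 177, 180, 178, 182, 172, 145, 121, 141, 155, 152, 154, 146, 150, 187, 230, 232, 232, 228, 229, 228, 224, 224, 223, 224, 225, 225, 228, 225, 227, 226, 226, 230, 231, 234, 236, 242, 243, 243, 242, 239, 216, 167, 169, 181, 177, 181, 179, 182]
```

```bash
python3 - <<'E'
from h import *
import pickle
s=pickle.load(open('s7.pkl','rb'))
for yaw in (.245,.255):
    yv=np.array([np.sin(yaw),np.cos(yaw),0]);xv=np.array([np.cos(yaw),-np.sin(yaw),0])
    n=onz('wrist',[(256.5,62),(293,62)],195,s)
    for z in (188,192,196):
        e=onz('wrist',[(257.4,83.4),(293.6,83.4)],z,s); m=e.mean(0)
        print(yaw,z,'lat',((m-n.mean(0))@yv).round(2),'short',((n.mean(0)-m)@xv).round(1),'w',np.linalg.norm(e[1]-e[0]).round(1),np.linalg.norm(n[1]-n[0]).round(1),m.round(1),n.mean(0).round(1))
# top & side edge location by grey mask near predicted edge
for k in ('top','side'):
    im=cv2.imread(f'pics/{k}7.png');h=cv2.cvtColor(im,cv2.COLOR_BGR2HSV)
    m=cv2.inRange(h,(0,0,120),(180,50,255)); p=proj(k,np.array([[660.,-99,194]]))[0].astype(int)
    w=np.zeros_like(m);w[p[1]-25:p[1]+25,p[0]-25:p[0]+25]=255; m&=w
    n_,l,st,c=cv2.connectedComponentsWithStats(m);i=1+np.argmax(st[1:,4]);q,(w_,h_),a=cv2.minAreaRect(np.argwhere(l==i)[:,::-1].astype(np.float32));print(k,st[i],q,w_,h_,a,cv2.boxPoints((q,(w_,h_),a)).round(1).tolist())
E
```

```text
0.245 188 lat -0.31 short 15.7 w 26.4 27.0 [ 699.6 -109.4  188. ] [ 714.9 -112.9  195. ]
0.245 192 lat -0.3 short 21.1 w 25.7 27.0 [ 694.3 -108.   192. ] [ 714.9 -112.9  195. ]
0.245 196 lat -0.28 short 26.5 w 25.0 27.0 [ 689.1 -106.7  196. ] [ 714.9 -112.9  195. ]
0.255 188 lat -0.47 short 15.7 w 26.4 27.0 [ 699.6 -109.4  188. ] [ 714.9 -112.9  195. ]
0.255 192 lat -0.51 short 21.1 w 25.7 27.0 [ 694.3 -108.   192. ] [ 714.9 -112.9  195. ]
0.255 196 lat -0.54 short 26.5 w 25.0 27.0 [ 689.1 -106.7  196. ] [ 714.9 -112.9  195. ]
top [317 154  14  30 244] (322.98284912109375, 168.97210693359375) 8.56995964050293 29.601102828979492 13.392498016357422 [[315.3999938964844, 182.39999389648438], [322.20001220703125, 153.60000610351562], [330.6000061035156, 155.60000610351562], [323.70001220703125, 184.39999389648438]]
side [254 138  21  17 139] (264.4588317871094, 145.96470642089844) 22.34383773803711 6.2909836769104 40.601295471191406 [[253.89999389648438, 141.10000610351562], [258.0, 136.3000030517578], [275.0, 150.8000030517578], [270.8999938964844, 155.60000610351562]]
```

```bash
python3 - <<'E'
from h import *
import pickle
s=pickle.load(open('s7.pkl','rb'))
W=ray('wrist',[(275.5,83.2)],s);Tp=ray('top',[(326.4,154.2)]);S=ray('side',[(255.8,138.5)])
for a,b in ((W,Tp),(W,S),(Tp,S)): print('edge',tri(a,b).round(1))
# pitch from side blob long axis: point 18px back along it, in the chisel's vertical plane
yv=np.array([np.sin(.248),np.cos(.248),0]);xv=np.array([np.cos(.248),-np.sin(.248),0])
e=onz('wrist',[(275.5,83.2)],192,s)[0]
P=[]
for px in ((255.8,138.5),(273,153.2)):
    o,d=ray('side',[px]);P.append(o+d[0]*(((e-o)@yv)/(d[0]@yv)))
v=P[0]-P[1];print(np.round(P,1).tolist(),'pitch',np.degrees(np.arctan2(v[2],v@xv)))
# length based pitch in wrist
im=cv2.imread('pics/w7.png');h=cv2.cvtColor(im,cv2.COLOR_BGR2HSV);print([(y,int(h[y,257,1]),int(h[y,296,1])) for y in range(172,190)])
E
```

```text
edge [[ 6.988e+02 -1.094e+02  1.888e+02  6.000e-01]]
edge [[ 696.5 -109.1  191.8    2.5]]
edge [[ 697.4 -109.4  192.9    0.9]]
[[696.1, -108.5, 194.1], [605.0, -85.4, 192.4]] pitch 1.0817657271852739
[(172, 5, 6), (173, 4, 6), (174, 4, 9), (175, 7, 8), (176, 8, 7), (177, 7, 6), (178, 9, 7), (179, 7, 6), (180, 8, 10), (181, 7, 6), (182, 13, 8), (183, 29, 18), (184, 97, 76), (185, 169, 76), (186, 140, 66), (187, 108, 49), (188, 98, 35), (189, 92, 11)]
```

```bash

python3 -m creep '{"turn":[[0,0,0],[0,0,0],[0,0,0],[0,0,0],[0,0,0],[0,0,0],[0,0,0],[0,0,0]],"offset":[[0,-0.015,0],[0,0,0],[0,0,0],[0,0,0],[0,0,0],[0,0,0],[0,0,0],[0,0,0]],"hand":[20,20,20,20,20,20,20,20]}'
python3 - <<'E'
from h import *
s,im=shot('wrist');h=cv2.cvtColor(im,cv2.COLOR_RGB2HSV)
n=[float(np.mean([255+np.argmin(h[y,255:260,2].astype(int)) for y in (58,60,62)]))]
print(s['ee_pos'],s['qd'].round(3)); print(h[87,254:262,1],h[87,290:298,1],h[62,250:262,2],h[62,288:298,2],proj('wrist',np.array([[713.4,-113,195]]),s))
E
```

```text
time_s: 17.52
ee_pos: [560.7, -74.6, 186.1]
tcp_rot: [0.906, -0.119, 0.402, 0.052]
ft_force: [-0.4, 0.5, -2.9]
finger_gap: 26.5
grip_force: 59.7
[560.65693541 -74.5745523  186.0784505 ] [-0.     0.     0.001 -0.    -0.001  0.   ]
[116 112 118  75  17   7   7   7] [  8  10   9  20  73 111 116 116] [173 177 174 173 170 176 177 165 120 133 177 199] [194 196 193 192 178 156 142 161 173 173] [[276.28271247  63.1493809 ]]
```

```bash
python3 -c "
from workcell import arm
print(arm.job_done())"
```

```text
the job is handed in; nothing more can be done
None
```

The clamped divider has the 27 mm notch. I'm holding the 25 mm chisel level, bevel up, in line with it. The edge is about 2 cm short of the wood and 11 mm above the notch floor, about 0.1 mm off the notch's centre line. Level is good to about 2°, height to about 2 mm. The job is handed in after about 17.6 s, and no verdict came back.

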